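# Close up and mist the sample bottles

### The arm

A 6-joint arm with a two-finger parallel gripper is mounted at the origin on a cart in front of the work surface, level with it; the furniture and walls round the work are solid. World frame = base frame: x ahead of the robot, y to its left, z up, the work surface at z = 0. Lengths are in m, angles in degrees, forces in N, time in s.
With the tool pointing down it reaches from about 0.35 to 0.875 m from the base axis. Payload 4.2 kg.
Tool frame: the origin (TCP) lies on the centre line of the jaws, within the pads' length; the fingertips stand arm.tips_ahead ahead of it and the grasp point (between the pads) lies 8 mm behind it (arm.tips_ahead is the distance from the TCP to the fingertips, in m); z points along the fingers, y is the direction in which the jaws open and shut (so a half turn about z gives the same grasp; the last joint's range is limited). The gripper opens to 85 mm and grips with 20 to 120 N. Pads are 22 mm wide; open, the fingers measure 114 mm over their backs; the gripper's body (76 mm by 85 mm) begins 54 mm behind the grasp point. The pads swing forward as they close: fully open they stand 13 mm farther back than shut.
Start: joints at [85.233, 22.042, 0.453, 0, -68.411, -14.817], TCP at [0.209, 0.589, 0.242] pointing down, gripper open.
Joint ranges: [-179.83, 179.83], [-69.29, 118.12], [-61.27, 80.66], [-181.25, 117.63], [-171.15, -9.14], [-177.46, 177.46]. Speed limits (degrees/s): [159.86, 159.86, 180, 180, 180, 180].

### API

Orientations are given as a 3x3 rotation matrix whose columns are the frame's x, y, z axes.
In Python, from station import arm, fingers, imaging, order, monitor gives the robot as it stands. Calls block until the motion is done:
- arm.movep(position, orientation): joint-space move of the TCP to a pose.
- arm.line_to(position, attitude=None, rate=0.15): straight line of the TCP; attitude=None keeps the orientation; rate is the mean speed in m/s.
- arm.movej(angles): joint-space move.
- fingers.gripper_to(opening, newtons=None): opening from 0.0 (shut) to 1.0 (fully open); newtons is the grip in N (None keeps the last); returns when the fingers have stopped.
- arm.dwell(seconds).
- arm.ik(position, orientation): joint angles nearest the present ones, or None.
- imaging.capture(name): name is "scene" or "top" or "wrist"; returns (picture, depth): 420x560x3 uint8, red, green, blue; 420x560 float32, m along the optical axis (not along the pixel's ray), 0 where there is no reading.
- imaging.camera_params(name): a dict with "intrinsics" (3x3 intrinsics, pixels), "xyz" and "orientation" of the camera in the world. Camera axes: x right, y down, z forward; pixel columns grow to the right and rows downward; lengths in m; the calibration is good to about 2 mm. A picture is of the moment at which its call begins: read the wrist's pose just before it. camera_params takes no time and is no camera call; for the wrist camera it gives the pose at the moment of the call.
A pose or a line that the arm cannot do raises arm.Unreachable and nothing moves.
- order.job_done(): hands the job in, once; it reports no verdict.
Readings, each from a call of its own:
- monitor.current_time(): time.
- monitor.current_joint_positions(): joint angles.
- monitor.current_qd(): joint speeds.
- monitor.current_effort(): joint torques, N m.
- monitor.current_ee_pos(): TCP position.
- monitor.current_tcp_rot(): TCP orientation.
- monitor.current_wrist_force(): force on the tool from outside, world axes, zero at the start.
- monitor.current_ft_torque(): the same for the moment, N m.
- monitor.current_width(): opening from 0.0 (shut) to 1.0 (fully open).
Only numpy, scipy, OpenCV 4.12 (cv2) and the standard library are available. Lean on these libraries where they do the work, as an engineer would, in place of code of your own. Each camera call takes 0.05 s, during which the arm holds its last target. There are 200 camera calls.

### The job

Stand every red-capped and amber bottle that is between the balance and the pH meter upright in the square tray of the misting station, put the clear hood squarely down over the tray, and swing the red-tipped clamp all the way down onto the hood. Only when the hood is clamped, press the canister's blue nozzle cap all the way down and let it spring back up. Leave everything closed, and do not disturb the glass beaker.

Things in the scene. Friction and masses are not known exactly. Their poses are not given: they have to be found in the camera images.
- station: Fixed misting station. Grey base plate 210 (x) by 335 (y) by 14 mm; on it, centred, a square aluminium upstand wall: 172 mm outside, 160 inside, top 69 mm above the bench, sides along x and y. The tray is inside it, room for 4 bottles two by two (e.g. at +-38 mm). Canister (52 mm across) at y = -134 mm, clamp post (178 mm high) at y = +140. Origin: centre of the plate's underside, at bench level; z up
- tray_floor (a point): Centre of the tray floor, 14 mm above the bench
- clamp_pivot (a point): Hinge of the clamp arm on top of the post, station (0, 140, 168) mm; the hinge axis runs along station x
- clamp_tip (a point): Point on the middle line of the clamp arm, in its red tip, 76 mm from the pivot; the tip is 20 mm wide (station x), 16 mm thick, ends 89 mm from the pivot
- clamp (a joint): Clamp arm, rad: 0 = open (arm upright, leaning 0.28 outward, to station +y), 1.85 = fully down (arm level, pointing to station -y, its rubber foot 1 to 2 mm over the seated hood's top). Angle above level = 1.85 - value. Stays where left (friction 0.2 N m): push it over from its outer (+y) side, then press down from above, about 3 N at the tip
- nozzle_top (a point): Centre of the top of the blue nozzle cap, 34 mm across, 150 mm above the bench when up; moves with the cap
- nozzle (a joint): Travel of the nozzle cap, m: 0 = up, 0.010 = fully down (to a stop). Sprung: 2.4 N to start, 8.4 N at the bottom; springs back by itself
- hood: Clear square hood, open below, blue bottom edge, loose, 0.35 kg: 190 mm square (edge 198), 182 inside, 132 high (128 inside): 5 mm spare each side of the upstand. Blue handle bar on top along hood x: 96 mm long, 14 wide, 163 to 179 mm above the lower edge. Origin: centre of the lower edge's square; z up. Seated on the base plate its origin is 14 mm above the bench; any quarter turn fits
- red_a: White plastic bottle with a red cap, 0.22 kg nominal, loose, may be absent; belongs in the tray. Body 58 mm across up to 78 mm above its underside, then a neck and cap 38 mm across, to be gripped 80 to 100 mm above the underside (drawn up to 119 mm). Origin: centre of its underside; z up along its axis
- red_b: White plastic bottle with a red cap, 0.22 kg nominal, loose, may be absent; belongs in the tray. Body 58 mm across up to 78 mm above its underside, then a neck and cap 38 mm across, to be gripped 80 to 100 mm above the underside (drawn up to 119 mm). Origin: centre of its underside; z up along its axis
- amber_a: Amber (brown-orange) bottle with a black cap, 0.19 kg nominal, loose, may be absent; belongs in the tray. Body 52 mm across up to 68 mm above its underside, then a neck and cap 29.0 mm across, to be gripped 70 to 90 mm above the underside (drawn up to 109 mm). Origin: centre of its underside; z up along its axis
- amber_b: Amber (brown-orange) bottle with a black cap, 0.19 kg nominal, loose, may be absent; belongs in the tray. Body 52 mm across up to 68 mm above its underside, then a neck and cap 29.0 mm across, to be gripped 70 to 90 mm above the underside (drawn up to 109 mm). Origin: centre of its underside; z up along its axis
- electrode_stand (a point): Foot of a fixed white electrode arm, an obstacle between the bottles and the station: all of it lies within world x 0.48 to 0.77, y -0.24 to -0.08, up to z 0.41 (base under 0.05, column, and a boom with a hanging clip that reaches to x 0.49 at z 0.2 to 0.33). Pass it on the robot's side. The fixed balance there (x 0.28 to 0.52, y -0.12 to 0.11) is under 0.10 high
- glass_beaker: Clear glass beaker, 71 mm across, 92 mm high, a bystander to be left where it stands. Origin: centre of its underside
Not all that is in view belongs to the job. What is shaped like the red_a but green or yellow is not meant.

How it is judged (in metres and radians):
On the way, in this order (a step that is already met when the one before it is completed fails the run):
1. every bottle present stands upright on the tray floor (x of red_a in the frame of station between -0.06 and 0.06 m and y of red_a in the frame of station between -0.06 and 0.06 m and z of red_a in the frame of station between 0.005 and 0.022 m and angle between each of red_a, red_b, amber_a, amber_b's own z axis and vertical below 0.15 rad and x of red_b in the frame of station between -0.06 and 0.06 m and y of red_b in the frame of station between -0.06 and 0.06 m and z of red_b in the frame of station between 0.005 and 0.022 m and x of amber_a in the frame of station between -0.06 and 0.06 m and y of amber_a in the frame of station between -0.06 and 0.06 m and z of amber_a in the frame of station between 0.005 and 0.022 m and x of amber_b in the frame of station between -0.06 and 0.06 m and y of amber_b in the frame of station between -0.06 and 0.06 m and z of amber_b in the frame of station between 0.005 and 0.022 m), for 0.3 s.
2. the hood sits over the tray, down on the base plate (horizontal distance between hood and station below 0.015 m and z of hood in the frame of station below 0.02 m and angle between hood's own z axis and vertical below 0.04 rad), for 0.3 s.
3. the clamp is down (all of step 2 and value of joint clamp above 1.75 rad), for 0.2 s.
4. the nozzle cap is pressed down (value of joint nozzle above 0.008 m and value of joint clamp above 1.75 rad), for 0.1 s.
5. the nozzle cap is up again (value of joint nozzle below 0.002 m), for 0.2 s.
At the end, for the whole second after the job is handed in: Bottles present: upright (0.15 rad) on the tray floor inside the upstand. Hood: seated on the base plate (within 15 mm sideways of the station's centre, 6 mm of its seat, 0.04 rad of level), at rest. Clamp over 1.75 rad. Nozzle cap up (under 2 mm) (all of step 1 and all of step 3 and value of joint nozzle below 0.002 m and linear speed of hood below 0.02 m/s); the robot touches nothing.
It fails at once if the nozzle cap is pressed (over 5 mm) while the hood is off or the clamp is not down (value of joint nozzle above 0.005 m and (value of joint clamp below 1.7 rad or z of hood in the frame of station above 0.024 m or horizontal distance between hood and station above 0.02 m)).
It fails at once if the glass beaker is moved by more than 3 cm or tipped (distance of glass_beaker from where it was at the start of the episode above 0.03 m or angle between glass_beaker's own z axis and vertical above 0.3 rad).
Of red_a, red_b, amber_a, amber_b only 3 to 4 are there at a start; the rules pass over those that are not, and their reading is None.
At some moment in a run one of hood may be knocked a few centimetres aside while the robot is not near it.
It also fails if it takes over 192 s, if anything falls off the work surface, if the arm or the gripper's body presses on something with over 40 N, if the wrist force passes 120 N, or if a joint passes its speed limit or range.

## Working session

There is one attempt and no reset: what is moved stays moved. The work goes in short steps, each a Python script; the robot and the scene stay as the last script left them, time stands still between calls to the robot, and variables do not carry over. Pictures are saved under pics/ and viewed, about 12 in all and at most 16, crops included, and the job is handed in when it is done.

```bash
ls; mkdir -p pics; cat > h.py <<'E'
import numpy as np, cv2
from station import arm, fingers, imaging, order, monitor
def snap(n):
    p=imaging.camera_params(n); im,d=imaging.capture(n); return im,d,p
def save(im,f,crop=None,s=1):
    if crop: a,b,c,d=crop; im=im[b:d,a:c]
    im=cv2.resize(im,None,fx=s,fy=s,interpolation=cv2.INTER_CUBIC)
    cv2.imwrite('pics/'+f,im[:,:,::-1])
def cloud(d,p):
    K=np.array(p['intrinsics']);h,w=d.shape;v,u=np.mgrid[:h,:w]
    c=np.stack([(u-K[0,2])/K[0,0]*d,(v-K[1,2])/K[1,1]*d,d],-1)
    return c@np.array(p['orientation']).T+np.array(p['xyz'])
def proj(P,p):
    K=np.array(p['intrinsics']);c=(np.atleast_2d(P)-p['xyz'])@np.array(p['orientation'])
    return (c[:,:2]/c[:,2:])*[K[0,0],K[1,1]]+K[:2,2]
E
python3 - <<'E'
from h import *
print(arm.tips_ahead, monitor.current_time())
for n in('scene','top','wrist'):
    im,d,p=snap(n); save(im,n+'0.png',s=1.4); np.savez(n+'0.npz',im=im,d=d,**p)
    print(n,np.round(p['xyz'],3),np.round(p['orientation'],3).tolist(),np.array(p['intrinsics']).tolist())
E
```

```text
pics
0.011 0.0
scene [-0.467  0.021  1.419] [[-0.145, -0.784, 0.603], [-0.989, 0.126, -0.075], [-0.017, -0.607, -0.794]] [[493.55431538995856, 0.0, 283.2068386729859], [0.0, 493.55431538995856, 207.78568126118486], [0.0, 0.0, 1.0]]
top [-0.121  0.146  1.917] [[-0.349, -0.881, 0.319], [-0.937, 0.327, -0.123], [0.004, -0.342, -0.94]] [[516.753031184323, 0.0, 280.38932472967065], [0.0, 516.753031184323, 206.19161701427646], [0.0, 0.0, 1.0]]
wrist [0.273 0.567 0.372] [[-0.335, -0.908, -0.252], [-0.942, 0.323, 0.089], [0.001, 0.267, -0.964]] [[353.2113373343939, 0.0, 283.1620776091555], [0.0, 353.2113373343939, 204.525668920108], [0.0, 0.0, 1.0]]
```

View pics/scene0.png

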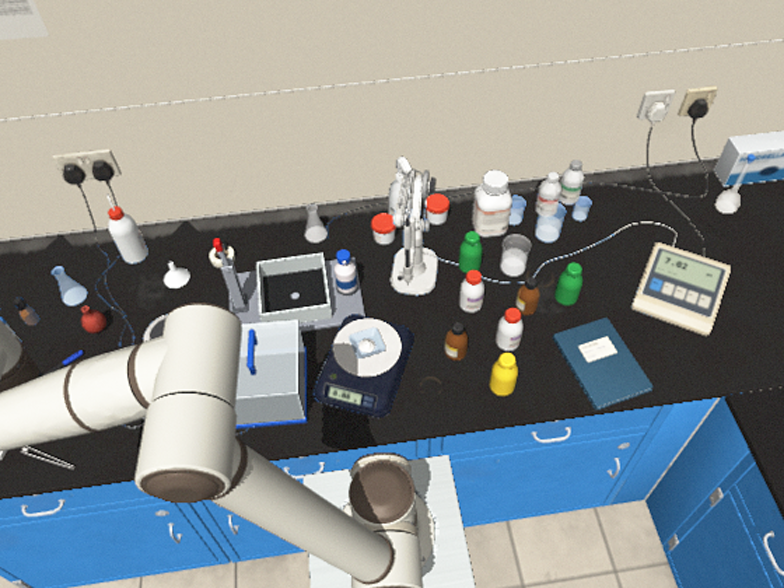

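View pics/top0.png

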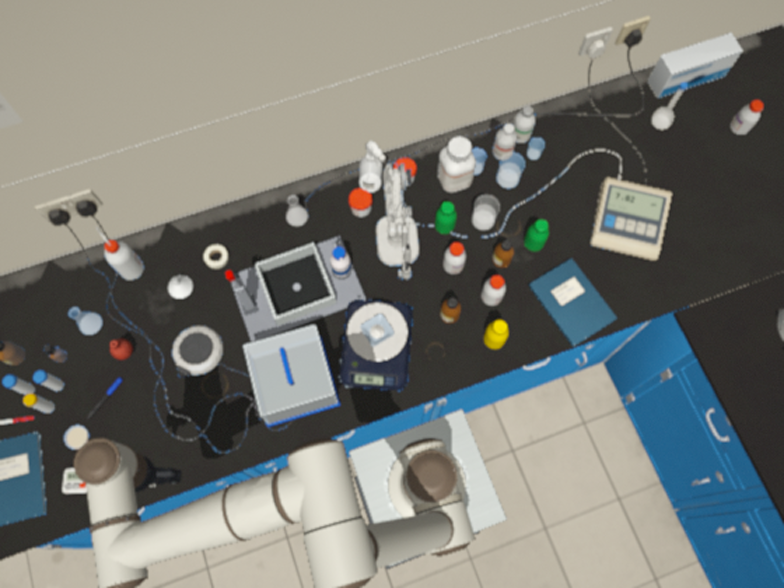

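Both views show four candidates between the balance and the pH meter. In the scene image they are red caps at (472,275) and (511,315), and ambers at (457,328) and (528,285). The look-alikes are green at (470,240) and (570,270), yellow at (505,360), and a red-capped bottle beyond the pH meter (top view, 755,105), which is outside the area. The beaker is at (515,250). Next I'll view enlarged crops.

```bash
python3 - <<'E'
from h import *
s=np.load('scene0.npz');t=np.load('top0.npz')
a=cv2.resize(s['im'][160:290,310:440],None,fx=3,fy=3,interpolation=2)
b=cv2.resize(t['im'][130:260,300:430],None,fx=3,fy=3,interpolation=2)
save(np.hstack([a,b]),'crop1.png')
a=cv2.resize(s['im'][160:310,140:270],None,fx=3,fy=3,interpolation=2)
b=cv2.resize(t['im'][165:315,150:280],None,fx=3,fy=3,interpolation=2)
save(np.hstack([a,b]),'crop2.png')
E
```

```text
(no output)
```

View pics/crop1.png

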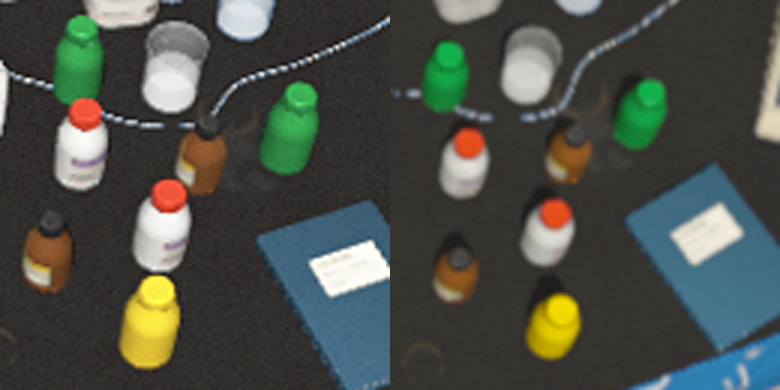

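View pics/crop2.png

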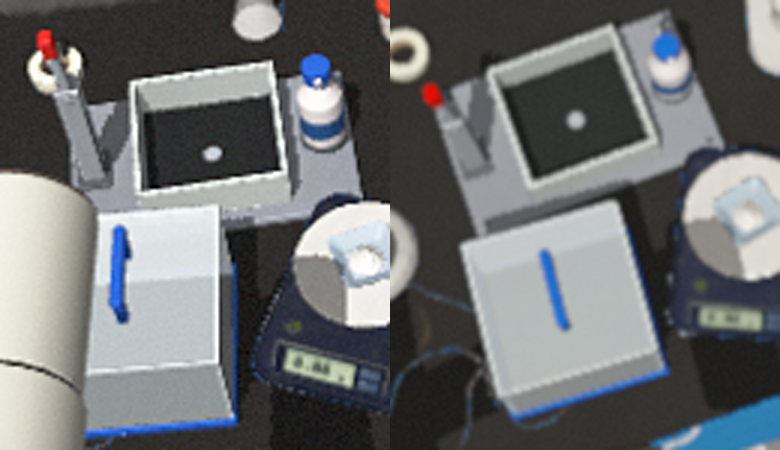

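The crops confirm two upright red-capped bottles and two upright ambers. The station has an empty tray with the clamp upright, and the hood stands nearer to the robot with its handle roughly along x. I'll triangulate the positions and check them against depth.

```bash
cat >> h.py <<'E'
def tri(obs):
    A=np.zeros((3,3));b=np.zeros(3);R=[]
    for (u,v),p in obs:
        K=np.array(p['intrinsics']);d=np.array(p['orientation'])@[(u-K[0,2])/K[0,0],(v-K[1,2])/K[1,1],1]
        d/=np.linalg.norm(d);M=np.eye(3)-np.outer(d,d);A+=M;b+=M@np.array(p['xyz']);R.append((M,np.array(p['xyz'])))
    x=np.linalg.solve(A,b);return x,max(np.linalg.norm(M@(x-o)) for M,o in R)
E
python3 - <<'E'
from h import *
s=np.load('scene0.npz');t=np.load('top0.npz')
cs,ct=cloud(s['d'],s),cloud(t['d'],t)
C={'red1':((86,106),(467,138),1),'amb1':((207,124),(575,132),1),'red2':((168,188),(556,209),1),'amb2':((50,220),(459,258),1),
'beaker':((177,38),(532,45),1),'handA':((118,230),(545,255),2),'handB':((121,315),(566,325),2),'noz':((316,62),(667,41),2),
'traySpot':((212,154),(576,120),2),'upA':((133,82),(489,69),2),'upB':((272,63),(613,27),2),'upC':((290,188),(659,146),2),'upD':((137,200),(531,189),2),'tip':((45,38),(430,94),2),
'hoodA':((219,206),(613,203),2),'hoodEdge':((236,425),(665,372),2),'hoodEdge0':((90,432),(513,414),2)}
for k,(a,b,w) in C.items():
    a=np.array(a)/3+([310,160] if w==1 else [140,160]); b=(np.array(b)-[390,0])/3+([300,130] if w==1 else [150,165])
    x,e=tri([(a,s),(b,t)])
    i=tuple(np.round(a[::-1]).astype(int));j=tuple(np.round(b[::-1]).astype(int))
    print(k,x.round(3),round(e,4),cs[i].round(3),ct[j].round(3))
E
```

```text
red1 [ 0.546 -0.294  0.114] 0.0013 [ 0.538 -0.294  0.127] [ 0.545 -0.294  0.116]
amb1 [ 0.511 -0.429  0.098] 0.0004 [ 0.504 -0.425  0.11 ] [ 0.507 -0.427  0.11 ]
red2 [ 0.416 -0.358  0.121] 0.001 [ 0.419 -0.358  0.114] [ 0.416 -0.358  0.118]
amb2 [ 0.401 -0.224  0.111] 0.0007 [ 0.403 -0.227  0.11 ] [ 0.403 -0.225  0.105]
beaker [ 0.647 -0.429  0.093] 0.0007 [ 0.676 -0.441  0.056] [ 0.667 -0.442  0.045]
handA [0.411 0.231 0.184] 0.0003 [0.412 0.232 0.181] [0.413 0.231 0.176]
handB [0.334 0.236 0.147] 0.0002 [0.337 0.238 0.142] [0.328 0.233 0.171]
noz [0.629 0.01  0.152] 0.0004 [0.63  0.012 0.149] [0.629 0.011 0.149]
traySpot [0.622 0.147 0.017] 0.0005 [0.624 0.145 0.016] [0.617 0.147 0.03 ]
upA [0.71  0.23  0.063] 0.0006 [0.706 0.23  0.069] [ 0.738  0.234 -0.001]
upB [0.707 0.063 0.07 ] 0.0002 [0.766 0.063 0.002] [0.735 0.061 0.009]
upC [0.543 0.058 0.037] 0.0 [0.56  0.058 0.012] [0.548 0.057 0.019]
upD [0.536 0.229 0.062] 0.0007 [0.535 0.229 0.061] [0.533 0.228 0.072]
tip [0.618 0.292 0.255] 0.0021 [0.616 0.29  0.256] [0.619 0.295 0.255]
hoodA [0.46  0.135 0.133] 0.0029 [0.544 0.143 0.017] [0.459 0.14  0.133]
hoodEdge [ 0.273  0.145 -0.003] 0.0013 [0.268 0.142 0.005] [0.269 0.145 0.011]
hoodEdge0 [ 0.301  0.322 -0.035] 0.02 [0.283 0.295 0.008] [0.286 0.337 0.01 ]
```

```bash
cat >> h.py <<'E'
def down(a):
    "tool pointing down, jaw axis y at angle a (deg) in world xy"
    a=np.radians(a);y=np.array([np.cos(a),np.sin(a),0]);z=np.array([0,0,-1.]);return np.stack([np.cross(y,z),y,z],1)
def st(m=''):
    print(m,'t',round(monitor.current_time(),1),'tcp',np.round(monitor.current_ee_pos(),4),'F',np.round(monitor.current_wrist_force(),1),'w',round(monitor.current_width(),3))
E
python3 - <<'E'
from h import *
s=np.load('scene0.npz');t=np.load('top0.npz')
for z in(s,t):
    c=cloud(z['d'],z);m=(abs(c[...,2]-.069)<.004)&(abs(c[...,0]-.624)<.11)&(abs(c[...,1]-.146)<.11)&(z['d']>0)
    q=c[m];print('upstand',len(q),np.percentile(q[:,0],[1,99]).round(3),np.percentile(q[:,1],[1,99]).round(3), cv2.minAreaRect(q[:,:2].astype(np.float32)))
print(np.round(monitor.current_tcp_rot(),3).tolist())
arm.movep([.33,.25,.40],down(90)); st()
print(np.round(monitor.current_joint_positions(),1))
for p in([.34,-.28,.36],):
    for a in(90,-90):print(a,arm.ik(p,down(a)))
E
```

```text
upstand 257 [0.535 0.714] [0.06  0.232] ((0.625948965549469, 0.1351732313632965), (0.17902185022830963, 0.19573506712913513), 2.071171283721924)
upstand 187 [0.534 0.709] [0.041 0.235] ((0.6215927600860596, 0.13583135604858398), (0.1759057492017746, 0.1964610069990158), 1.1886579990386963)
[[0.942, -0.335, -0.0], [-0.335, -0.942, -0.002], [0.0, 0.002, -1.0]]
 t 2.2 tcp [0.3299 0.2502 0.3998] F [-1.   0.2 -0.5] w 1.002
[  59.9   -3.9   -9.    -0.   -84.9 -149.8]
90 [-18.19976299  -0.3989108  -11.16418512   0.         -79.23472568
 -71.80023701]
-90 [-18.19976299  -0.3989108  -11.16418512   0.         -79.23472568
 108.19976299]
```

```bash
python3 - <<'E'
from h import *
arm.movep([.36,0,.42],down(-90)); arm.movep([.38,-.33,.40],down(-90)); st()
for k in(1,2):
    im,d,p=snap('wrist'); save(im,f'w{k}.png',s=1.4); np.savez(f'w{k}.npz',im=im,d=d,**p)
    if k==1: arm.line_to([.44,-.33,.40])
st()
E
```

```text
t 6.5 tcp [ 0.3803 -0.3294  0.4002] F [ 0.2 -0.3  0.4] w 1.002
 t 7.2 tcp [ 0.4397 -0.3296  0.4002] F [-0.2  0.4 -0.3] w 1.0
```

View pics/w1.png

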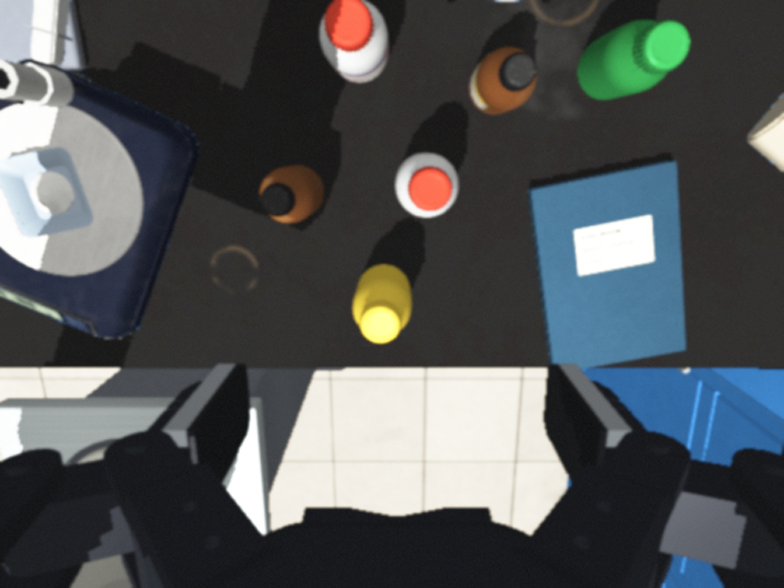

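View pics/w2.png

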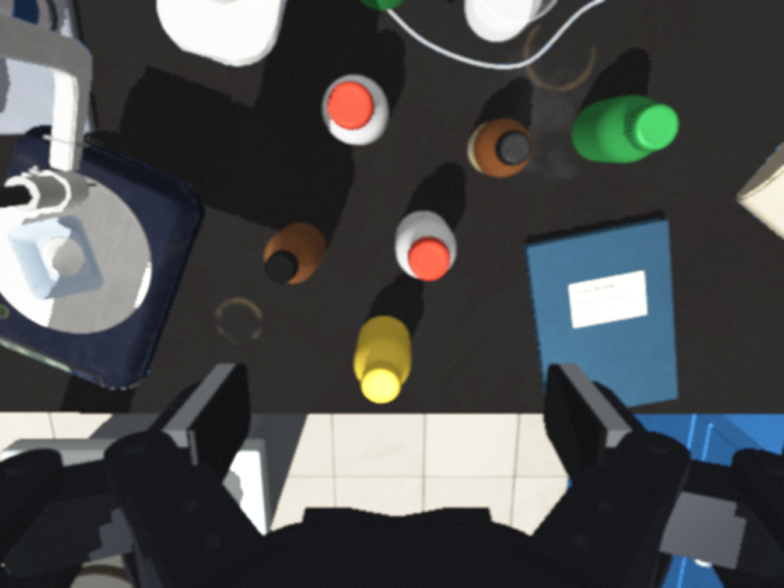

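Both wrist views show the four bottles standing. Caps in w1 are red (349,23) and (431,188), amber (519,71) and (277,199). In w2 they are (350,105), (429,259), (513,149) and (282,266). I'll combine all four views.

```bash
python3 - <<'E'
from h import *
s=np.load('scene0.npz');t=np.load('top0.npz');a=np.load('w1.npz');b=np.load('w2.npz')
C={'red1':((86,106),(467,138),(349,23),(350,105)),'amb1':((207,124),(575,132),(519,71),(513,149)),'red2':((168,188),(556,209),(431,188),(429,259)),'amb2':((50,220),(459,258),(277,199),(282,266))}
for k,v in C.items():
    o=[(np.array(v[0])/3+[310,160],s),((np.array(v[1])-[390,0])/3+[300,130],t),(np.array(v[2])/1.4,a),(np.array(v[3])/1.4,b)]
    x,e=tri(o);x2,e2=tri(o[2:]);cl=[]
    for (p,z) in o[2:]:
        c=cloud(z['d'],z);i,j=np.round(p[::-1]).astype(int);cl.append(np.median(c[i-2:i+3,j-2:j+3].reshape(-1,3),0).round(3))
    print(k,x.round(4),round(e,4),x2.round(3),round(e2,4),*cl)
E
```

```text
red1 [ 0.5408 -0.2924  0.1215] 0.0024 [ 0.542 -0.291  0.11 ] 0.0004 [ 0.541 -0.292  0.117] [ 0.541 -0.292  0.117]
amb1 [ 0.5085 -0.4267  0.103 ] 0.0015 [ 0.508 -0.425  0.108] 0.0006 [ 0.508 -0.426  0.107] [ 0.508 -0.424  0.107]
red2 [ 0.4173 -0.3573  0.1192] 0.0019 [ 0.417 -0.357  0.118] 0.0003 [ 0.418 -0.357  0.118] [ 0.417 -0.356  0.117]
amb2 [ 0.4064 -0.2263  0.1013] 0.0023 [ 0.407 -0.225  0.098] 0.0004 [ 0.408 -0.227  0.107] [ 0.409 -0.227  0.107]
```

Cap heights read 0.117 and 0.107 against the expected 0.119 and 0.109, which is good. The station centre is about (0.6235, 0.146) with no yaw. I'll pick the near amber first, with the camera side facing the robot so it stays clear of the boom.

```bash
cat >> h.py <<'E'
S=np.array([.6235,.146]); D=down(90)
def pick(x,y,g,z1=.32):
    fingers.gripper_to(1.0); arm.line_to([x,y,.22],D,rate=.25); arm.line_to([x,y,g],rate=.12)
    fingers.gripper_to(0.0,50); arm.line_to([x,y,g+.05],rate=.15); st('gripped')
    arm.line_to([x,y,z1],rate=.25)
def place(sx,sy,g,x0,y0):
    x,y=S+[sx,sy]
    if x0>.42: arm.line_to([.40,y0,.32],rate=.3)
    arm.line_to([.37,-.12,.32],rate=.3); arm.line_to([.38,.08,.32],rate=.3)
    arm.line_to([x,y,.32],rate=.3); arm.line_to([x,y,.014+g+.015],rate=.2); arm.line_to([x,y,.014+g+.001],rate=.05)
    st('down'); fingers.gripper_to(.66); arm.line_to([x,y,.26],rate=.2); st('left')
def back():
    arm.line_to([.38,.08,.32],rate=.35); arm.line_to([.37,-.12,.32],rate=.35)
E
python3 - <<'E'
from h import *
arm.line_to([.38,-.226,.36]); arm.movep([.40,-.226,.32],D)
pick(.408,-.226,.080); print('w',monitor.current_width()); place(.038,.038,.080,.408,-.226)
im,d,p=snap('wrist'); save(im,'p1.png',s=1)
E
```

```text
gripped t 14.0 tcp [ 0.4072 -0.2257  0.1292] F [-0.4 -0.3 -2.4] w 0.316
w 0.31774505346201387
down t 19.0 tcp [0.6613 0.1839 0.0946] F [-0.5 -0.5 -2.5] w 0.315
left t 20.4 tcp [0.6608 0.1838 0.2584] F [-0.3  0.2 -0.9] w 0.666
```

View pics/p1.png

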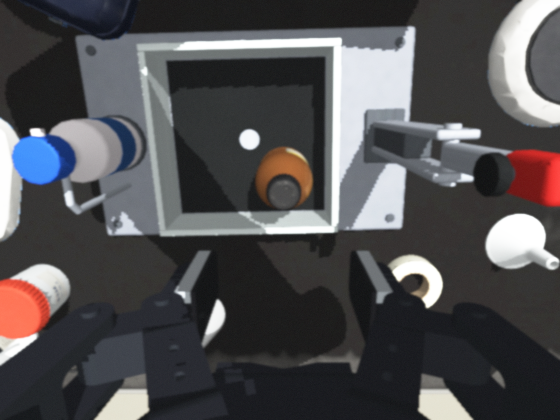

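The amber stands upright at the tray's far-left slot (285,180), and the station is square with the image. Now the remaining three.

```bash
python3 - <<'E'
from h import *
for x,y,g,s in((.4175,-.357,.090,(.038,-.038)),(.541,-.292,.090,(-.038,-.038)),(.508,-.4255,.080,(-.038,.038))):
    back(); arm.line_to([.40,y,.32],rate=.35)
    pick(x,y,g); w=monitor.current_width(); print('held',w)
    if w<.2: raise SystemExit('missed')
    place(*s,g,x,y)
arm.line_to([.57,.146,.36],rate=.3)
im,d,p=snap('wrist'); save(im,'p2.png',s=1); np.savez('p2.npz',im=im,d=d,**p)
arm.line_to([.40,.10,.42],rate=.3)
im,d,p=snap('scene'); save(im,'p3.png',crop=(120,130,320,310),s=3)
im,d,p=snap('top'); np.savez('top1.npz',im=im,d=d,**p); st()
E
```

```text
gripped t 26.2 tcp [ 0.4168 -0.3564  0.1391] F [-0.7  0.1 -1.7] w 0.424
held 0.4242744200855312
down t 31.5 tcp [0.6614 0.108  0.1047] F [ 0.  -0.8 -2.1] w 0.421
left t 32.8 tcp [0.6607 0.1079 0.2585] F [ 0.3 -0.3  0.5] w 0.66
gripped t 38.6 tcp [ 0.5401 -0.2915  0.1389] F [ 0.5 -0.2 -2.3] w 0.423
held 0.42489968341103757
down t 44.1 tcp [0.5853 0.108  0.1047] F [-0.   0.7 -2.3] w 0.422
left t 45.3 tcp [0.5847 0.1078 0.2586] F [ 0.1 -0.2 -1.4] w 0.661
gripped t 51.4 tcp [ 0.5076 -0.4249  0.1293] F [ 0.2  0.1 -2.7] w 0.318
held 0.31651310860534515
down t 57.3 tcp [0.5853 0.1839 0.0947] F [-0.8  0.4 -2. ] w 0.322
left t 58.7 tcp [0.5848 0.1837 0.2586] F [-0.3  0.3 -0.5] w 0.659
 t 60.1 tcp [0.4009 0.1006 0.4182] F [0.6 0.6 0.1] w 0.663
```

View pics/p2.png

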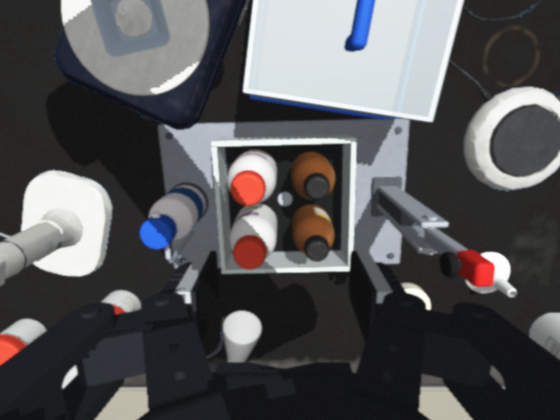

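All four bottles are upright in the tray: red at (248,185) and (250,245), amber at (315,180) and (315,240). Next is a close look at the hood, which is slightly yawed.

```bash
python3 - <<'E'
from h import *
T=[]
for k,p in enumerate(([.40,.235,.42],[.46,.28,.42])):
    arm.line_to(p,rate=.3); im,d,q=snap('wrist'); np.savez(f'h{k}.npz',im=im,d=d,**q); T.append(im)
    hsv=cv2.cvtColor(im,cv2.COLOR_RGB2HSV); c=cloud(d,q)
    m=(hsv[...,0]>105)&(hsv[...,0]<130)&(hsv[...,1]>150)&(hsv[...,2]>60)&(c[...,2]>.165)&(c[...,2]<.20)&(c[...,1]>.1)&(c[...,0]<.55)
    n,l,s,_=cv2.connectedComponentsWithStats(m.astype(np.uint8)); i=1+np.argmax(s[1:,4]); P=c[l==i]
    print(s[i],P.mean(0).round(4),np.percentile(P[:,2],[5,50,95]).round(4),cv2.minAreaRect(P[P[:,2]>.172][:,:2].astype(np.float32)))
save(np.hstack(T),'hood.png',s=.7); st()
E
```

```text
[254 136  21  85 891] [0.4057 0.2159 0.1777] [0.1761 0.1778 0.1792] ((0.4075445830821991, 0.215546652674675), (0.011509071104228497, 0.0922018364071846), 81.5097885131836)
[ 212   75   21   92 1102] [0.4069 0.2167 0.1773] [0.1749 0.1775 0.179 ] ((0.40865352749824524, 0.2163575291633606), (0.012791052460670471, 0.09274483472108841), 81.39649963378906)
 t 61.2 tcp [0.4605 0.2791 0.4198] F [-1.4  0.4  0.3] w 0.659
```

View pics/hood.png

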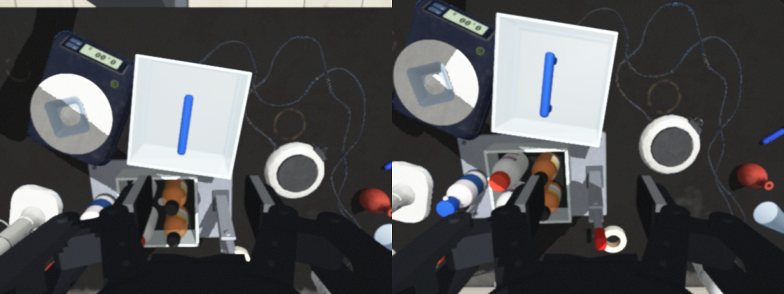

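The handle centre is (0.408, 0.216) at top height 0.178, with yaw −8.6°. Before lifting I'll refine the station centre with the same wrist camera, so that its calibration offsets cancel.

```bash
python3 - <<'E'
from h import *
for f in('p2','h0','h1'):
    z=np.load(f+'.npz');c=cloud(z['d'],z);v=z['d']>0
    m=v&(abs(c[...,2]-.069)<.003)&(abs(c[...,0]-.6235)<.1)&(abs(c[...,1]-.146)<.1)
    q=c[m]
    if len(q)<50: print(f,len(q));continue
    # far rim and side rims
    for nm,sel,ax in(('x-',abs(q[:,0]-.5405)<.012,0),('x+',abs(q[:,0]-.7065)<.012,0),('y-',abs(q[:,1]-.063)<.012,1),('y+',abs(q[:,1]-.229)<.012,1)):
        s=q[sel]; s=s[(abs(s[:,1-ax]-[.6235,.146][1-ax])<.065)]
        print(f,nm,len(s),np.percentile(s[:,ax],[3,50,97]).round(4) if len(s) else '')
    if f[0]=='h':
        m=v&(abs(c[...,2]-.132)<.003)&(c[...,0]<.55)&(c[...,1]>.08)&(c[...,1]<.36)
        print('hood top',m.sum(),cv2.minAreaRect(c[m][:,:2].astype(np.float32)))
E
```

```text
p2 x- 569 [0.539  0.5425 0.5461]
p2 x+ 456 [0.7042 0.7079 0.7114]
p2 y- 499 [0.063  0.0666 0.0701]
p2 y+ 484 [0.2287 0.2321 0.2357]
h0 x- 287 [0.5384 0.5415 0.5455]
h0 x+ 180 [0.7042 0.7075 0.7109]
h0 y- 58 [0.0628 0.0655 0.0684]
h0 y+ 298 [0.2297 0.2329 0.236 ]
hood top 23614 ((0.4086655378341675, 0.21567237377166748), (0.19038327038288116, 0.18994061648845673), 81.45889282226562)
h1 x- 387 [0.5383 0.542  0.5455]
h1 x+ 105 [0.7037 0.7071 0.7102]
h1 y- 272 [0.0632 0.0668 0.0706]
h1 y+ 332 [0.2291 0.2327 0.2364]
hood top 26285 ((0.40881025791168213, 0.21551716327667236), (0.19020675122737885, 0.19041472673416138), 81.44672393798828)
```

```bash
python3 - <<'E'
from h import *
for f in('p2','h1','h0'):
    z=np.load(f+'.npz');c=cloud(z['d'],z);v=z['d']>0
    for sx in(-.038,.038):
        for sy,zt in((-.038,.1325),(.038,.1225)):
            x,y=S+[sx,sy]; m=v&(abs(c[...,2]-zt)<.004)&(np.hypot(c[...,0]-x,c[...,1]-y)<.03);q=c[m]
            if len(q)>30: 
                r=cv2.minEnclosingCircle(q[:,:2].astype(np.float32)); print(f,sx,sy,len(q),'off',(np.array(r[0])-[x,y]).round(4),'r',round(r[1],4),'med z',np.median(q[:,2]).round(4))
E
```

```text
p2 -0.038 -0.038 857 off [-0.0001  0.0012] r 0.0183 med z 0.1315
p2 -0.038 0.038 450 off [ 0.0006 -0.0007] r 0.0134 med z 0.1215
p2 0.038 -0.038 738 off [-0.0026  0.002 ] r 0.0184 med z 0.1316
p2 0.038 0.038 388 off [-0.0024  0.001 ] r 0.0136 med z 0.1215
h1 -0.038 -0.038 535 off [-0.0005  0.0017] r 0.018 med z 0.1316
h1 -0.038 0.038 54 off [-0.0018  0.0019] r 0.0131 med z 0.1198
h1 0.038 0.038 134 off [-0.0024  0.0027] r 0.0126 med z 0.1217
h0 -0.038 0.038 263 off [ 0.0002 -0.0002] r 0.0136 med z 0.1216
h0 0.038 0.038 235 off [-0.0043  0.0015] r 0.0136 med z 0.1215
```

The wrist y-bias is about +1.2 mm, so the hood target is (0.625, 0.148). Now I'll grip, lift, square the hood up and lower it with force checks.

```bash
python3 - <<'E'
from h import *
G=.163
fingers.gripper_to(.66); H=down(81.4)
arm.line_to([.4087,.2156,.26],H,rate=.25); arm.line_to([.4087,.2156,G],rate=.1); st('at')
fingers.gripper_to(0.0,110); st('grip')
arm.line_to([.4087,.2156,G+.02],rate=.05); st('lift'); 
if monitor.current_width()<.08: raise SystemExit('missed')
arm.line_to([.4087,.2156,G+.17],rate=.15); arm.line_to([.42,.148,G+.17],D,rate=.1)
arm.line_to([.625,.148,G+.17],rate=.15); arm.dwell(.3); st('over')
im,d,p=snap('wrist'); np.savez('hh.npz',im=im,d=d,**p)
a=imaging.capture('scene')[0]
save(np.hstack([im[:,60:500],a[60:480,110:330].repeat(1,1) if 0 else cv2.resize(a[130:340,110:330],(440,420))]),'hh.png',s=.9)
E
```

```text
at t 63.4 tcp [0.4091 0.216  0.1636] F [ 0.4  0.  -0. ] w 0.66
grip t 63.9 tcp [0.4086 0.2149 0.1634] F [-0.6 -4.2  3.9] w 0.142
lift t 64.4 tcp [0.4085 0.2157 0.183 ] F [-0.7  0.1 -3.6] w 0.139
over t 68.2 tcp [0.6247 0.1481 0.3334] F [ 0.6 -1.1 -2.9] w 0.142
```

View pics/hh.png

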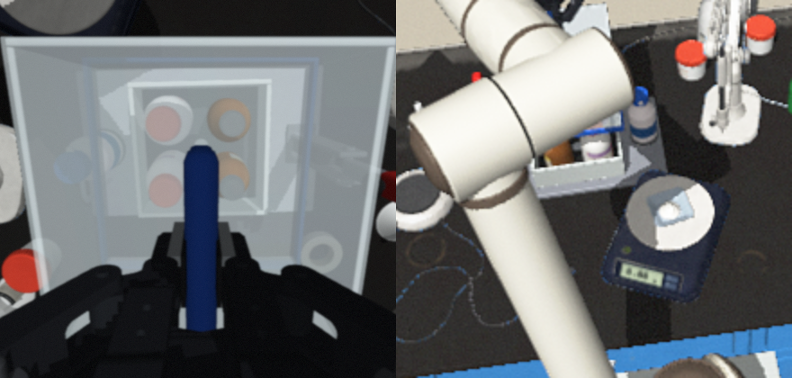

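The hood is held level and square over the tray. I'll lower it in steps with a force guard.

```bash
python3 - <<'E'
from h import *
G=.163
arm.line_to([.625,.148,G+.085],rate=.1); st('above')
for dz in np.arange(.075,.0149,-.006):
    arm.line_to([.625,.148,G+max(dz,.015)],rate=.04)
    f=np.array(monitor.current_wrist_force())
    if np.linalg.norm(f-[0,0,-3.2])>10: st('CONTACT %.3f'%dz); break
else:
    arm.line_to([.625,.148,G+.0148],rate=.02); st('seated?'); fingers.gripper_to(.5); st('open')
    arm.line_to([.625,.148,.26],rate=.15)
    arm.line_to([.5,.148,.38],rate=.3); im,d,p=snap('wrist');c=cloud(d,p);save(im,'s1.png'); np.savez('s1.npz',im=im,d=d,**p)
    m=(d>0)&(abs(c[...,2]-.146)<.006)&(abs(c[...,0]-.625)<.12)&(abs(c[...,1]-.148)<.106)
    q=c[m];print(m.sum(),np.percentile(q[:,2],[5,50,95]),cv2.minAreaRect(q[:,:2].astype(np.float32)))
    A=np.c_[q[:,:2]-q[:,:2].mean(0),np.ones(len(q))];print('slope',np.linalg.lstsq(A,q[:,2],rcond=None)[0]); st()
E
```

```text
above t 69.3 tcp [0.6255 0.1481 0.249 ] F [ 0.8 -0.  -4. ] w 0.147
seated? t 73.0 tcp [0.625  0.148  0.1778] F [ 0.2 -0.3 -3.4] w 0.142
open t 73.4 tcp [0.6253 0.1481 0.1784] F [ 0.4  1.2 -0.4] w 0.503
18589 [0.14408937 0.14534844 0.1465458 ] ((0.6245548725128174, 0.14870786666870117), (0.1904182881116867, 0.19018882513046265), 89.95694732666016)
slope [0.00161077 0.00081382 0.14531916]
 t 74.9 tcp [0.5001 0.148  0.3773] F [ 0.4  0.1 -0.3] w 0.496
```

```bash
ls pics
```

```text
crop1.png
crop2.png
hh.png
hood.png
p1.png
p2.png
p3.png
s1.png
scene0.png
top0.png
w1.png
w2.png
wrist0.png
```

The hood is seated: its top is at 0.145 (0.146 expected), its centre is (0.6246, 0.1487), and it is level. Next is the clamp: I'll push from the +y side with shut fingers along the arc, then press down.

```bash
python3 - <<'E'
from h import *
fingers.gripper_to(0.0,40); print('tips',arm.tips_ahead)
arm.line_to([.56,.36,.38],rate=.3); arm.line_to([.625,.372,.30],rate=.25); arm.line_to([.625,.372,.243],rate=.2); st()
P=np.array([.2875,.168]);r=.074;h=.015
arm.line_to([.625,.311,.243],rate=.08); st('up')
for th in np.radians([85,75,65,55,45,35]):
    y,z=P+r*np.array([-np.cos(th),np.sin(th)])+.008*np.array([np.sin(th),np.cos(th)])
    arm.line_to([.625,y+h,z+.011],rate=.08); st('th %.0f'%np.degrees(th))
    if np.linalg.norm(monitor.current_wrist_force())>25: break
im=imaging.capture('scene')[0]; save(im,'c1.png',crop=(120,120,320,270),s=3)
E
```

```text
tips 0.011
 t 77.2 tcp [0.6252 0.3722 0.2457] F [-0.4 -0.1  0.8] w -0.0
up t 78.1 tcp [0.6249 0.3109 0.2428] F [ 0.1  0.3 -0. ] w 0.001
th 85 t 78.5 tcp [0.6254 0.304  0.2545] F [-0.5 -0.1 -0.7] w -0.003
th 75 t 78.8 tcp [0.6249 0.2904 0.2526] F [ 0.7 -0.4 -0.4] w 0.002
th 65 t 79.1 tcp [0.6247 0.2775 0.2491] F [ 0.3  0.5 -0.7] w -0.001
th 55 t 79.4 tcp [0.6247 0.2657 0.2437] F [ 0.3 -0.5  0.5] w -0.0
th 45 t 79.7 tcp [0.6246 0.255  0.2363] F [ 0.3 -0.9  1. ] w -0.003
th 35 t 80.0 tcp [0.6246 0.2457 0.2271] F [ 0.4 -0.4  0.5] w 0.002
```

View pics/c1.png

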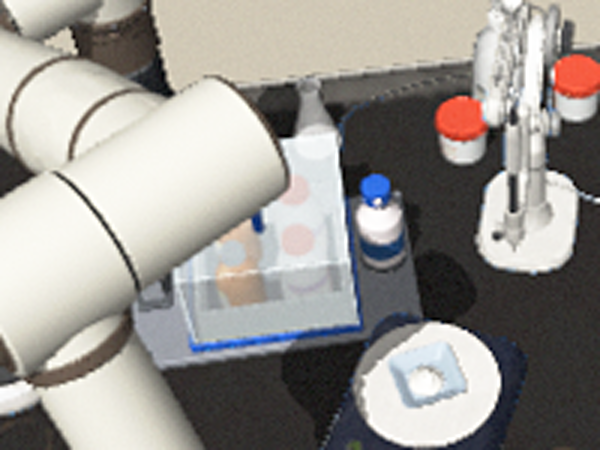

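The hood and bottles look fine, but the arm hides the clamp and the forces are ambiguous. I'll locate the red tip with the wrist camera.

```bash
cat >> h.py <<'E'
def redtip(n='wrist',f=None):
    im,d,p=snap(n); c=cloud(d,p); hsv=cv2.cvtColor(im,cv2.COLOR_RGB2HSV)
    m=((hsv[...,0]<6)|(hsv[...,0]>174))&(hsv[...,1]>170)&(d>0)&(abs(c[...,0]-.625)<.04)&(c[...,1]>.17)&(c[...,1]<.35)&(c[...,2]>.14)
    q=c[m]
    if f: save(im,f)
    print('red',n,len(q),q.mean(0).round(3) if len(q) else '',(q.min(0).round(3),q.max(0).round(3)) if len(q) else '')
E
python3 - <<'E'
from h import *
redtip('wrist','c2.png'); redtip('top')
E
```

```text
red wrist 2189 [0.619 0.228 0.22 ] (array([0.612, 0.216, 0.195]), array([0.632, 0.244, 0.246]))
red top 22 [0.618 0.227 0.225] (array([0.61, 0.22, 0.21]), array([0.625, 0.236, 0.266]))
```

View pics/c2.png

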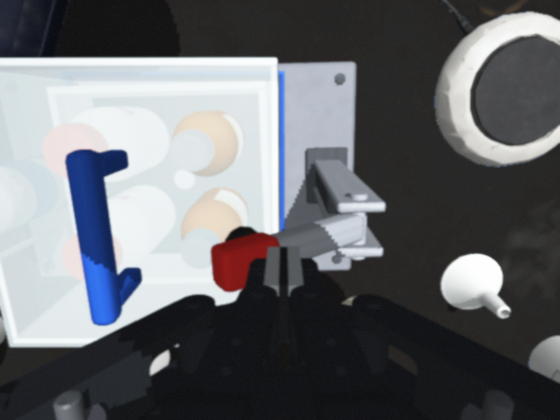

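The clamp follows the push: the red tip is at (245,262) and the arm is about 40° above level. I'll carry on down.

```bash
python3 - <<'E'
from h import *
P=np.array([.2875,.168]);r=.074;h=.015
for th in np.radians([25,15,8,3,0,-2,-4]):
    y,z=P+r*np.array([-np.cos(th),np.sin(th)])+.008*np.array([np.sin(th),np.cos(th)])
    arm.line_to([.625,y+h,z+.011],rate=.05); arm.dwell(.1); st('th %.0f'%np.degrees(th))
    if monitor.current_wrist_force()[2]>12: break
redtip('wrist')
x,y,z=monitor.current_ee_pos(); arm.line_to([x,y,z+.06],rate=.15); arm.line_to([.54,.20,.36],rate=.25)
redtip('wrist','c3.png'); st()
E
```

```text
th 25 t 80.7 tcp [0.6247 0.2387 0.217 ] F [ 0.4 -0.7  0.2] w -0.004
th 15 t 81.2 tcp [0.6247 0.233  0.2053] F [-0.6 -0.6 -0.2] w 0.001
th 8 t 81.6 tcp [0.6247 0.2302 0.1967] F [-0.  -1.2 -0.3] w -0.001
th 3 t 82.0 tcp [0.6247 0.2289 0.1904] F [-0.6 -0.7  0.1] w -0.001
th 0 t 82.3 tcp [0.6252 0.2285 0.1872] F [0.3 0.  2.2] w 0.002
th -2 t 82.7 tcp [0.6252 0.2285 0.187 ] F [-3.6  0.3  9.4] w 0.001
th -4 t 83.0 tcp [0.6253 0.2285 0.1868] F [-7.   0.5 16.7] w 0.001
red wrist 1929 [0.619 0.212 0.173] (array([0.613, 0.201, 0.154]), array([0.632, 0.228, 0.199]))
red wrist 29 [0.614 0.223 0.167] (array([0.613, 0.218, 0.164]), array([0.614, 0.228, 0.171]))
 t 84.4 tcp [0.5398 0.2001 0.3573] F [ 0.3  0.6 -1. ] w -0.002
```

View pics/c3.png

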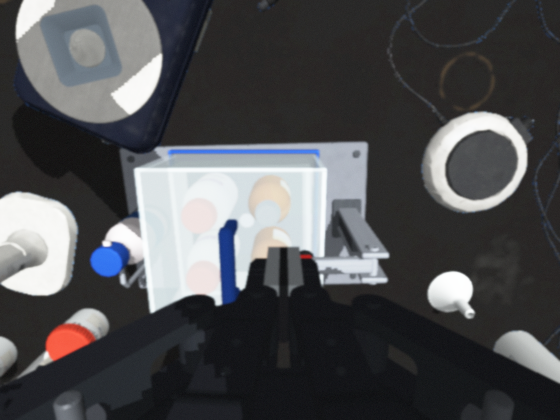

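The clamp met its stop when level (17 N, no further travel). Next I'll measure the nozzle cap.

```bash
python3 - <<'E'
from h import *
for p0 in([.54,.10,.36],[.50,.06,.36]):
    arm.line_to(p0,rate=.25); im,d,p=snap('wrist'); c=cloud(d,p); hsv=cv2.cvtColor(im,cv2.COLOR_RGB2HSV)
    m=(hsv[...,0]>100)&(hsv[...,0]<130)&(hsv[...,1]>150)&(abs(c[...,2]-.149)<.006)&(np.hypot(c[...,0]-.625,c[...,1]-.014)<.04)
    q=c[m]; print(m.sum(),np.median(q[:,2]).round(4),cv2.minEnclosingCircle(q[:,:2].astype(np.float32)))
redtip('wrist'); redtip('scene'); st()
E
```

```text
747 0.1491 ((0.6278812289237976, 0.015494980849325657), 0.016978027299046516)
299 0.149 ((0.6251787543296814, 0.011943325400352478), 0.01580912433564663)
red wrist 572 [0.62  0.213 0.173] (array([0.613, 0.2  , 0.154]), array([0.631, 0.228, 0.177]))
red scene 21 [0.617 0.219 0.172] (array([0.613, 0.211, 0.164]), array([0.628, 0.225, 0.182]))
 t 85.6 tcp [0.5005 0.0609 0.3595] F [-0.6 -0.3 -0.3] w -0.002
```

The clamp tip's top is at 0.177 (0.176 when level). The cap is at (0.6255, 0.014), top 0.149. I'll press it now.

```bash
python3 - <<'E'
from h import *
x,y=.6255,.014
arm.line_to([x,y,.30],rate=.25); arm.line_to([x,y,.170],rate=.12); st()
z=.162
while z>.140:
    arm.line_to([x,y,z],rate=.03); f=monitor.current_wrist_force()[2]; print(round(z,4),round(monitor.current_ee_pos()[2],4),round(f,1))
    if f>14: break
    z-=.0015
arm.dwell(.4); st('pressed')
arm.line_to([x,y,.20],rate=.08); arm.line_to([x,y,.30],rate=.2); arm.line_to([.50,.06,.36],rate=.25); arm.dwell(.3)
im,d,p=snap('wrist'); c=cloud(d,p); hsv=cv2.cvtColor(im,cv2.COLOR_RGB2HSV)
m=(hsv[...,0]>100)&(hsv[...,0]<130)&(hsv[...,1]>150)&(abs(c[...,2]-.145)<.012)&(np.hypot(c[...,0]-.625,c[...,1]-.014)<.04)
print('cap',m.sum(),np.percentile(c[m][:,2],[50,90]).round(4)); redtip('wrist')
arm.line_to([.42,.05,.42],rate=.25); im=imaging.capture('wrist')[0]; a=imaging.capture('scene')[0]
save(np.hstack([im[:,60:500],cv2.resize(a[130:340,110:330],(440,420))]),'fin.png',s=.9); st()
E
```

```text
t 87.5 tcp [0.626  0.0141 0.1711] F [-0.3 -0.2  0. ] w 0.0
0.162 0.1618 -0.6
0.1605 0.161 2.4
0.159 0.1594 3.2
0.1575 0.1578 4.6
0.156 0.1564 5.6
0.1545 0.155 6.4
0.153 0.1537 6.4
0.1515 0.1524 7.2
0.15 0.1512 7.6
0.1485 0.151 13.0
0.147 0.151 18.7
pressed t 90.8 tcp [0.6259 0.014  0.151 ] F [-6.2  1.1 17.9] w -0.0
cap 287 [0.1489 0.15  ]
red wrist 589 [0.62  0.213 0.173] (array([0.612, 0.2  , 0.161]), array([0.631, 0.228, 0.178]))
 t 94.1 tcp [0.4202 0.0502 0.4187] F [0.3 0.  0.4] w 0.0
```

View pics/fin.png

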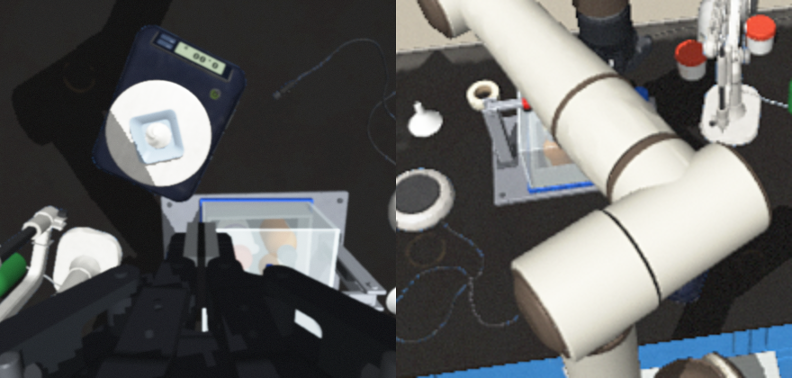

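The cap travelled about 10 mm to its stop and is back at 0.149. The picture shows the hood on and the clamp level. One last numeric check of the hood and the beaker, then I'll hand in.

```bash
python3 - <<'E'
from h import *
arm.line_to([.50,.148,.38],rate=.25); im,d,p=snap('wrist');c=cloud(d,p)
m=(d>0)&(abs(c[...,2]-.146)<.006)&(abs(c[...,0]-.625)<.12)&(abs(c[...,1]-.148)<.106);q=c[m]
r=cv2.minAreaRect(q[:,:2].astype(np.float32));print(np.median(q[:,2]),r)
t=np.load('top0.npz'); im2=imaging.capture('top')[0]
b=lambda i:cv2.cvtColor(i[133:170,330:362],cv2.COLOR_RGB2GRAY).astype(np.float32)
print('beaker shift px',cv2.phaseCorrelate(b(t['im']),b(im2)))
if np.hypot(r[0][0]-.625,r[0][1]-.148)<.006: order.job_done(); print('handed in',monitor.current_time())
E
```

```text
0.14529906162689527 ((0.624920129776001, 0.14894741773605347), (0.19102759659290314, 0.1902412325143814), 0.07775349169969559)
beaker shift px ((-0.004605459888903596, 0.015398714841509786), 0.9691448755562305)
the job is handed in; nothing more can be done
the job is handed in; nothing more can be done
```

I finished the whole task and handed it in at about 95 s of the 192 s allowed; the system gave no verdict. All four bottles between the balance and the pH meter (two red-capped, two amber) are upright in the tray. The hood is on, the clamp is down, and I pressed the nozzle cap after that.

What the last checks showed:
- **Bottles:** all four were in their slots, cap tops 1 mm under the expected height. I measured this before the hood went on, and afterwards only saw them through it.
- **Hood:** its centre is within about 1 mm of the station's centre, and it is square. Its top is at 0.145 m, against 0.146 m expected when seated.
- **Clamp:** it met its stop when level. The tip's top is at 0.177–0.178 m, against 0.176 m expected.
- **Nozzle:** the cap went down about 10 mm to its stop and sprang back to 0.149 m, the height it had before.
- **Beaker:** it did not move, with a shift under 0.02 pixels in the top camera.

**Disagreements:**
- **Station position:** the fixed and wrist cameras put its y about 3 mm apart. I traced about 1.2 mm to the wrist camera using the placed bottles and used y = 0.148 m. The hood then seated without contact.
- **Hood at the start:** its position in the first pictures, roughly measured, did not match the later close view, so I relied on the close view.

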